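Stir the baking beads and show the spoon

TASK

Draw the red-bladed spoon out of its stand and stir the baking beads in the blue bowl with it until beads of all three colours have clearly moved from where they lay. Then lift the spoon out, lean it over about half-way to level (handle end up) with the blade's tip a good 5 cm above the rim and still over the bowl, and finish still holding it there, so that one can see that no bead sticks to it. Every bead must stay in the bowl, and the honey jar and the mug are to be left alone.

Things in the scene. Friction and masses are not known exactly. Their poses are not given: they have to be found in the camera images.
- spoon: The loose stirring spoon, 50 g: 190 mm long, its origin at the very tip of the blade (lower end as it stands), its own z axis running from tip to handle end. Flat red blade 34 mm wide (along its x), 7 mm thick (along its y), 67 mm long with round ends; round red neck; then the straight black handle, 16 mm (x) by 12 mm (y) and 112 mm long, from 78 to 190 mm above the tip. At first it stands upright in the slot of the stand, blade down, leaning a degree or two at most.
- spoon_center (a point): The middle of the spoon, on its axis 95 mm above the tip; same axes as the spoon.
- spoon_tip (a point): The tip of the spoon's blade, the same axes.
- stand_slot (a point): Middle of the mouth of the slot in the spoon stand: a pale marble block with a steel band, 76 mm (x) by 60 mm (y) by 70 mm high, fixed to the worktop; this point is on its top, 70 mm above the worktop. The slot is 37 by 10 mm, its floor 14 mm above the worktop, so the spoon's handle end is 204 mm above the worktop and the spoon must be drawn straight up 56 mm to come out.
- bowl_floor (a point): Centre of the inner floor of the blue bowl, which is fixed to the worktop. The floor is flat, 6 mm above the worktop; the rim is 65 mm above the worktop. Outer radius at the rim 68 mm, wall 4 mm; inner radius about 50 mm at the floor, 60 mm from 12 mm above the worktop upward. Its z axis is up.
- honey_jar: Bystander, loose: glass honey jar with a pale lid, 58x62x99 mm, origin under its centre. To be left alone.
- tea_cup: Bystander, loose: white mug, 78x110x97 mm, origin under its centre. To be left alone.
- bead0_center (a point): Centre of a white round ceramic baking bead, 18 mm across, 12 g, one of six loose beads (two white, two red, two yellow) on the floor of the blue bowl; at first they lie in a ring about 34 mm from the bowl's centre, with the centre free.
- bead1_center (a point): Centre of a red round ceramic baking bead, 18 mm across, 12 g, one of six loose beads (two white, two red, two yellow) on the floor of the blue bowl; at first they lie in a ring about 34 mm from the bowl's centre, with the centre free.
- bead2_center (a point): Centre of a yellow round ceramic baking bead, 18 mm across, 12 g, one of six loose beads (two white, two red, two yellow) on the floor of the blue bowl; at first they lie in a ring about 34 mm from the bowl's centre, with the centre free.
- bead3_center (a point): Centre of a white round ceramic baking bead, 18 mm across, 12 g, one of six loose beads (two white, two red, two yellow) on the floor of the blue bowl; at first they lie in a ring about 34 mm from the bowl's centre, with the centre free.
- bead4_center (a point): Centre of a red round ceramic baking bead, 18 mm across, 12 g, one of six loose beads (two white, two red, two yellow) on the floor of the blue bowl; at first they lie in a ring about 34 mm from the bowl's centre, with the centre free.
- bead5_center (a point): Centre of a yellow round ceramic baking bead, 18 mm across, 12 g, one of six loose beads (two white, two red, two yellow) on the floor of the blue bowl; at first they lie in a ring about 34 mm from the bowl's centre, with the centre free.
There are look-alikes about, which are no part of the job. There is more than one size of the spoon; the job needs the largest.

How it is judged:
On the way, in this order (a step that is already met when the one before it is completed fails the run):
1. the spoon is out of the stand, held by the gripper (height (world z) of spoon_tip above 0.072 m and contact force between the fingers and spoon above 0.5 N), for 0.1 s.
2. the spoon's tip is down in the bowl and at least one bead of each colour lies more than 15 mm from where it started (horizontal distance between spoon_tip and bowl_floor below 0.06 m and height (world z) of spoon_tip below 0.045 m and distance of any of bead0_center, bead3_center from where it was at the start of the episode above 0.015 m and distance of any of bead1_center, bead4_center from where it was at the start of the episode above 0.015 m and distance of any of bead2_center, bead5_center from where it was at the start of the episode above 0.015 m), for 0.1 s.
At the end, for the whole second after the job is handed in: The gripper holds the spoon still, its tip more than 95 mm above the worktop (30 mm above the rim) and within 68 mm of the bowl's centre seen from above, its axis 30 to 60 degrees from upright with the handle end higher; all six beads lie in the bowl (height (world z) of spoon_tip above 0.095 m and horizontal distance between spoon_tip and bowl_floor below 0.068 m and angle between spoon_center's own z axis and vertical between 0.52 and 1.05 rad and contact force between the fingers and spoon above 0.5 N and linear speed of spoon below 0.05 m/s and horizontal distance between each of bead0_center, bead1_center, bead2_center, bead3_center, bead4_center, bead5_center and bowl_floor below 0.064 m and height (world z) of each of bead0_center, bead1_center, bead2_center, bead3_center, bead4_center, bead5_center below 0.06 m); the arm keeps its last pose, push and grip.
It fails at once if a bead leaves the bowl (horizontal distance between any of bead0_center, bead1_center, bead2_center, bead3_center, bead4_center, bead5_center and bowl_floor above 0.07 m).
It fails at once if the honey jar or the mug is moved more than 30 mm (distance of any of honey_jar, tea_cup from where it was at the start of the episode above 0.03 m).
It also fails if it takes over 64 s, if anything falls off the work surface, if the arm or the gripper's body presses on something with over 40 N, if the wrist force passes 120 N, or if a joint passes its speed limit or range.

ROBOT

A 6-joint arm with a two-finger parallel gripper is mounted at the origin on a cart in front of the work surface, level with it; the furniture and walls round the work are solid. World frame = base frame: x ahead of the robot, y to its left, z up, the work surface at z = 0. Lengths are in m, angles in rad, forces in N, time in s.
With the tool pointing down it reaches from about 0.3 to 0.875 m from the base axis. Payload 6.4 kg.
Tool frame: the origin (TCP) lies midway between the tips of the shut fingers; the grasp point (between the pads) lies 19 mm behind it (ctrl.hold_point_z is the distance from the TCP to the grasp point, in m); z points along the fingers, y is the line along which they close (so a half turn about z gives the same grasp; the last joint's range is limited). The gripper opens to 85 mm and grips with 20 to 120 N. Pads are 22 mm wide; open, the fingers measure 114 mm over their backs; the gripper's body (76 mm by 85 mm) begins 54 mm behind the grasp point. The pads swing forward as they close: fully open they stand 13 mm farther back than shut.
Start: joints at [-1.37, 0.181, 1.607, -0, 1.354, -0.206], TCP at [0.228, -0.528, 0.231] pointing down, gripper open.
Joint ranges: [-2.99, 2.99], [-0.89, 2.07], [0.3, 2.58], [-1.14, 4.28], [0, 2.63], [-3.12, 3.12]. Speed limits (rad/s): [2.57, 2.57, 3.01, 3.14, 3.14, 3.14].

INTERFACE

Orientations are given as a unit quaternion [w, x, y, z].
In Python, from bench import ctrl gives the robot as it stands.
- The arm moves only by the tool carry_out, never from a script. Its argument "plan" is text: rows parted by semicolons, each of 6 numbers parted by spaces: the shift along the tool's x, y, z as a fraction of full scale, then the turn, a rotation vector about the tool's x, y, z as a fraction of full scale. A call has exactly 8 rows; each row shifts and turns the commanded pose from where the row before left it, along the tool's axes as they then stand; what a row does not reach is not made up. Full scale, the value 1, is 40 mm for a shift and 0.1 rad for a turn. A row lasts 1/12 s, in which the tool goes at most 41.7 mm and 7.16 degrees, less where a joint would pass 70% of its speed; a pose out of reach is approached as far as the arm can. A call with a number of a shift or a turn outside -1 to 1 is refused whole. A call with a gripper value outside its range is refused whole. "claw" is the gripper's target within -1 to 1 (shut at 1, half-way at 0, fully open at -1), set as the call begins (left out, the last holds). The fingers move at their own pace and stop on an object; the grip force is fixed at half the most. Time passes only in rows, so rows that do not move let the fingers close, or fill a call up. It gives the time, the measured TCP pose, the force, the opening and the grip force at its end, in the units of the state.
- ctrl.get_obs(): the state, without advancing time (a new reading comes with each control period).
- ctrl.camera(name): name is "side" or "top" or "wrist"; returns a dict with "pixels" (400x640x3 uint8, red, green, blue), "mtx" (3x3 intrinsics, pixels), "R" (3x3) and "t" (3): a world point X has camera coordinates R X + t. Camera axes: x right, y down, z forward; pixel columns grow to the right and rows downward; lengths in m; the calibration is good to about 2 mm. A picture is of the moment at which its call begins. There is no depth.
- ctrl.hand_in(): hands the job in; it is judged then, once.
The state is a dict: "time_s": time; "q": joint angles; "dq": joint speeds; "joint_efforts": joint torques, N m; "eef_pos": TCP position; "eef_rot": TCP orientation; "wrist_force": force on the tool from outside, world axes, zero at the start; "torque": the same for the moment, N m; "opening": opening from 0.0 (shut) to 1.0 (fully open); "grasp_force": force on a finger pad.
Only numpy, scipy, OpenCV 4.12 (cv2) and the standard library are available. Lean on these libraries where they do the work, as an engineer would, in place of code of your own. Each camera call takes 0.05 s, during which the arm holds its last target. There are 200 camera calls.

## Working session

There is one attempt and no reset: what is moved stays moved. The work goes in short steps, Python scripts to look and compute and a tool call to move; the robot and the scene stay as the last step left them, time stands still between calls to the robot, and variables do not carry over. Pictures are saved under pics/ and viewed, at most 10 in all, crops included, and the job is handed in when it is done.

Besides the shell and the picture viewer there is one more tool, called after "Emit:" as name(argument=value, ...), one argument or row to a line, values as JSON. carry_out: Moves the arm, as the interface text tells. Shift numbers are shares of 40 mm and turn numbers shares of 0.1 rad, none past 1 either way. Its arguments: {"type":"object","properties":{"plan":{"type":"string"},"claw":{"type":"number"}},"required":["plan"]}

```bash
mkdir -p pics; ls; python3 - <<'E'
from bench import ctrl
import cv2
o=ctrl.get_obs(); print({k:o[k] for k in('time_s','eef_pos','eef_rot','opening')},ctrl.hold_point_z)
for n in('side','top'):
    c=ctrl.camera(n); cv2.imwrite(f'pics/{n}0.png',c['pixels'][:,:,::-1]); print(n,c['mtx'].round(1).tolist(),c['R'].round(3).tolist(),c['t'].round(3).tolist(), (-c['R'].T@c['t']).round(3))
E
```

```text
pics
{'time_s': 0.0, 'eef_pos': array([ 0.22742844, -0.52752568,  0.23038506]), 'eef_rot': array([-8.55644194e-04,  9.79382526e-01,  2.02012711e-01, -2.55660823e-06]), 'opening': 0.9987893203424426} 0.0187
side [[410.3, 0.0, 318.9], [0.0, 410.3, 195.1], [0.0, 0.0, 1.0]] [[-0.807, -0.59, 0.018], [-0.377, 0.493, -0.784], [0.454, -0.64, -0.62]] [0.496, 0.267, 0.873] [0.106 0.72  0.742]
top [[412.2, 0.0, 316.8], [0.0, 412.2, 197.9], [0.0, 0.0, 1.0]] [[-0.001, -1.0, 0.003], [-0.991, 0.0, -0.133], [0.133, -0.003, -0.991]] [0.02, 0.6, 1.094] [0.45  0.023 1.164]
```

View pics/side0.png

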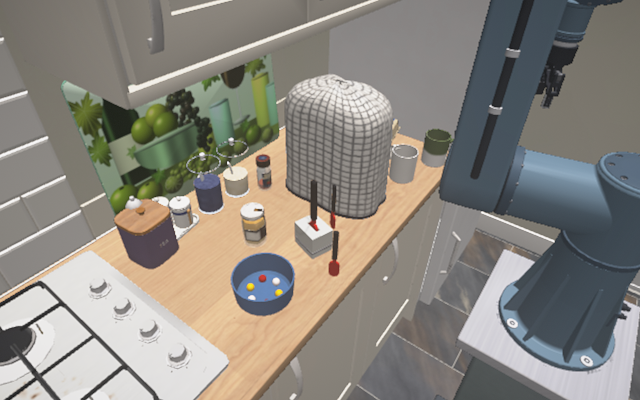

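View pics/top0.png

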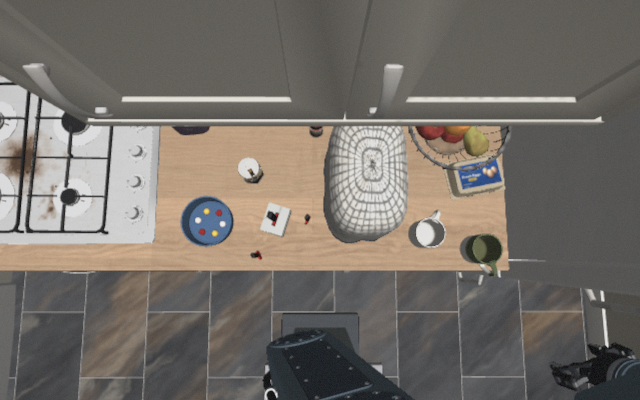

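Side view: candidates are the spoon in the marble stand (handle ~314,195), a thin one behind and to its right (334,205), and one at (335,255). Top view: stand (276,219), others at (307,219) and (256,254), bowl (207,221), jar (250,168) and mug (430,232). By the description, I choose the one in the stand. I'll check it in a close crop.

```bash
cat > h.py <<'E'
import numpy as np, cv2
from bench import ctrl
def ray(c,u,v):
    d=c['R'].T@np.linalg.solve(c['mtx'],[u,v,1.]); return -c['R'].T@c['t'],d
def onplane(c,u,v,z):
    o,d=ray(c,u,v); return o+d*(z-o[2])/d[2]
def proj(c,X):
    p=c['mtx']@(c['R']@np.asarray(X)+c['t']); return p[:2]/p[2]
def tri(c1,p1,c2,p2):
    o1,d1=ray(c1,*p1);o2,d2=ray(c2,*p2)
    s=np.linalg.lstsq(np.c_[d1,-d2],o2-o1,rcond=None)[0]
    a,b=o1+d1*s[0],o2+d2*s[1]; return (a+b)/2,np.linalg.norm(a-b)
E
python3 - <<'E'
from h import *
s=cv2.imread('pics/side0.png');t=cv2.imread('pics/top0.png')
a=cv2.resize(s[170:290,240:360],None,fx=5,fy=5,interpolation=cv2.INTER_CUBIC)[:, :400*1]
a=cv2.resize(s[170:290,285:360],(375,600),interpolation=cv2.INTER_CUBIC)
b=cv2.resize(t[190:270,175:325][:, :],(0,0),fx=2.8,fy=2.8,interpolation=cv2.INTER_CUBIC)
b2=cv2.resize(t[200:240,250:320],(420,240),interpolation=cv2.INTER_CUBIC)
o=np.zeros((600,800,3),np.uint8);o[:, :375]=a;o[:224,378:798]=b[:,:420];o[300:540,378:798]=b2
cv2.imwrite('pics/crop.png',o)
E
```

```text
(no output)
```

View pics/crop.png

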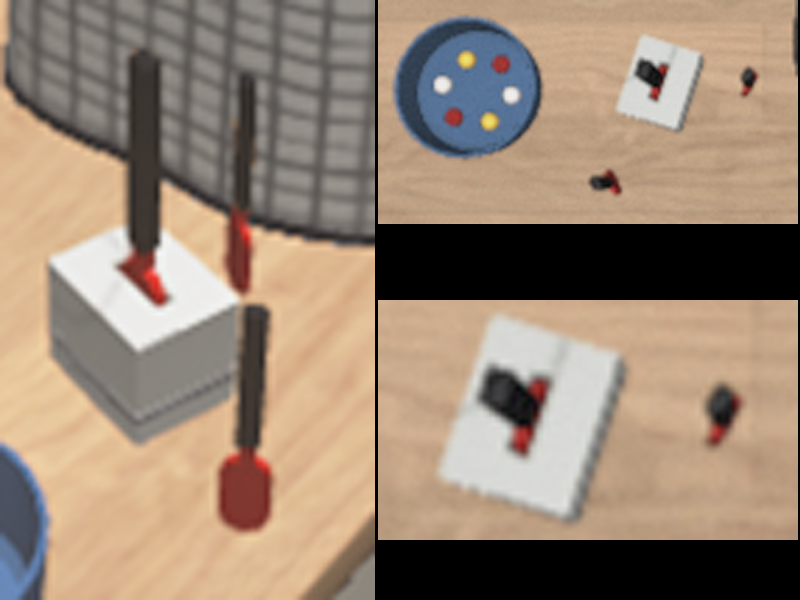

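The crop confirms it: the spoon in the marble stand is clearly the largest, and the other two stand free on the worktop. Next I'll measure the bowl, stand and handle.

```bash
python3 - <<'E'
from h import *
S=ctrl.camera('side');T=ctrl.camera('top')
def hsv(c): return cv2.cvtColor(c['pixels'],cv2.COLOR_RGB2HSV)
def sub(m,x0,x1,y0,y1):
    o=np.zeros_like(m);o[y0:y1,x0:x1]=m[y0:y1,x0:x1];return o
def big(m):
    cs,_=cv2.findContours(m,cv2.RETR_EXTERNAL,cv2.CHAIN_APPROX_NONE);return max(cs,key=cv2.contourArea)
# bowl
for n,c,b in(('T',T,(170,240,190,255)),('S',S,(220,305,245,320))):
    k=big(sub(cv2.inRange(hsv(c),(95,60,20),(125,255,255)),*b)); pts=k[:,0]
    if n=='T':
        P=np.array([onplane(c,u,v,.065)[:2] for u,v in pts]); (x,y),r=cv2.minEnclosingCircle(P.astype(np.float32)); print('bowl T',x,y,r)
    else:
        print('bowl S bbox',cv2.boundingRect(k))
B=(x,y)
a=np.linspace(0,6.283,200)
q=np.array([proj(S,(x+.068*np.cos(t),y+.068*np.sin(t),.065)) for t in a]);print('pred rim in S',q.min(0),q.max(0))
# stand top
for n,c,b in(('T',T,(250,300,195,245)),('S',S,(290,338,205,256))):
    h=hsv(c); m=sub(cv2.inRange(h,(0,0,175 if n=='S' else 150),(180,40,255)),*b); k=big(m);print(n,'area',cv2.contourArea(k))
    hull=cv2.convexHull(k)
    P=np.array([onplane(c,u,v,.07)[:2] for u,v in hull[:,0]],np.float32); print('stand',n,cv2.minAreaRect(P))
# handle
for n,c,b in(('T',T,(262,284,205,240)),('S',S,(300,326,175,225))):
    m=sub(cv2.inRange(hsv(c),(0,0,0),(180,255,75)),*b); k=big(m)[:,0]; vx,vy,x0,y0=cv2.fitLine(k,cv2.DIST_L2,0,.01,.01).ravel()
    if vy>0: vx,vy=-vx,-vy
    s=((k-[x0,y0])@[vx,vy]); print('handle',n,'axis',vx,vy,'ctr',x0,y0,'top end',x0+vx*s.max(),y0+vy*s.max(),'bot',x0+vx*s.min(),y0+vy*s.min())
# cover top & neighbours
print('cover',tri(S,(335,80),T,(372,163)))
for nm,p in(('jar',(250,160)),): print(nm,onplane(T,*p,.099))
print('cup',onplane(T,428,234,.09),'spoon2',onplane(T,307,216,.13),'spoon3',onplane(T,253,254,.13))
# beads
h=hsv(T)
for nm,lo,hi in(('yel',(18,120,120),(35,255,255)),('red',(0,120,60),(8,255,255)),('wht',(0,0,170),(180,50,255))):
    m=sub(cv2.inRange(h,lo,hi),183,232,198,243);cs,_=cv2.findContours(m,cv2.RETR_EXTERNAL,cv2.CHAIN_APPROX_NONE)
    for k in cs:
        M=k[:,0].mean(0)
        if len(k)>4: print(nm,M,onplane(T,*M,.015)[:2]-B)
E
```

```text
bowl T 0.535782516002655 0.3134843111038208 0.06910496950149536
bowl S bbox (231, 253, 63, 49)
pred rim in S [230.30782848 250.75497244] [294.6714751  300.13236593]
T area 621.0
stand T ((0.5397971868515015, 0.13119113445281982), (0.061376240104436874, 0.07808421552181244), 72.47158813476562)
S area 384.5
stand S ((0.537814199924469, 0.13017712533473969), (0.059435874223709106, 0.0772392526268959), 72.16730499267578)
handle T axis -0.7054152 -0.70879436 ctr 271.7619 216.14285 top end 268.31614745032175 212.68059210381875 bot 275.30176542068654 219.69967343586833
handle S axis -0.14443575 -0.9895142 ctr 313.0339 200.40678 top end 310.11663523835455 180.4208745253155 bot 315.83348404050156 219.5864063949789
cover (array([ 0.63550815, -0.09085251,  0.33774431]), np.float64(0.007186021940520233))
jar [0.69317787 0.19572044 0.099     ]
cup [ 0.49867764 -0.2695684   0.09      ] spoon2 [0.5421843 0.0443862 0.13     ] spoon3 [0.44755144 0.17829573 0.13      ]
yel [214.5 233. ] [-0.03058165 -0.00988796]
yel [206.42857143 211.        ] [0.03083442 0.01465203]
red [201.66666667 231.41666667] [-0.02617184  0.02589296]
red [218.66666667 212.58333333] [ 0.02637292 -0.0196982 ]
wht [221.93333333 223.33333333] [-0.00371636 -0.0297234 ]
wht [197.33333333 219.66666667] [0.00655247 0.0391587 ]
```

Measurements: bowl centre is about (0.536, 0.315). Stand slot is at (0.539, 0.131), with its long axis at yaw −17.6°; the stand measured 61×78 mm, which agrees with the given size. The cover at (0.63, −0.09) is about 0.34 m tall, so I'll swing around in front of it.

Emit:
carry_out(
  plan="0 0 -0.25 0 0 -1;0 0 -0.25 0 0 -1;0 0 -0.25 0 0 -1;0 0 -0.25 0 0 -1;0 0 -0.25 0 0 -1;0 0 -0.25 0 0 -1;0 0 -0.25 0 0 -1;0 0 -0.25 0 0 -1",
  claw=-1,
)

```text
time_s: 0.87
eef_pos: [0.2275, -0.5279, 0.3115]
eef_rot: [-0.0, 0.822, 0.569, 0.0]
wrist_force: [-0.0, -1.1, -0.2]
opening: 1.0
grasp_force: 0.0
```

Emit:
carry_out(
  plan="0.92 0.04 0 0 0 -0.57;0.92 0.04 0 0 0 0;0.92 0.04 0 0 0 0;0.92 0.04 0 0 0 0;0.92 0.04 0 0 0 0;0.92 0.04 0 0 0 0;0.92 0.04 0 0 0 0;0.92 0.04 0 0 0 0",
)

```text
time_s: 1.53
eef_pos: [0.3308, -0.2503, 0.3112]
eef_rot: [0.0, 0.807, 0.59, 0.0]
wrist_force: [1.5, 0.1, 0.6]
opening: 1.0
grasp_force: 0.0
```

Emit:
carry_out(
  plan="0.95 -0.2 0 0 0 0;0.95 -0.2 0 0 0 0;0.95 -0.2 0 0 0 0;0.95 -0.2 0 0 0 0;0.95 -0.2 0 0 0 0;0.95 -0.2 0 0 0 0;0.95 -0.2 0 0 0 0;0.95 -0.2 0 0 0 0",
)

```text
time_s: 2.2
eef_pos: [0.3611, 0.0589, 0.3115]
eef_rot: [0.0, 0.807, 0.591, 0.0]
wrist_force: [0.8, 0.2, -0.6]
opening: 1.004
grasp_force: 0.0
```

Emit:
carry_out(
  plan="0.38 0.4 0 0 0 0;0.38 0.4 0 0 0 0;0.38 0.4 0 0 0 0;0.38 0.4 0 0 0 0;0.38 0.4 0 0 0 0;0.38 0.4 0 0 0 0;0.38 0.4 0 0 0 0;0 0 0 0 0 0",
)

```text
time_s: 2.87
eef_pos: [0.5026, 0.1257, 0.3105]
eef_rot: [-0.0, 0.807, 0.591, 0.0]
wrist_force: [-1.2, -1.7, 0.5]
opening: 1.001
grasp_force: 0.0
```

```bash
python3 - <<'E'
from h import *
W=ctrl.camera('wrist');S=ctrl.camera('side')
o=ctrl.get_obs();print(o['eef_pos'],o['q'].round(2))
for n,c in(('W',W),('S',S)): print(n,proj(c,(.539,.131,.204)),proj(c,(.539,.131,.07)),(-c['R'].T@c['t']).round(3))
im=np.hstack([W['pixels'],cv2.resize(S['pixels'][120:320,200:400],(400,400))[:,:]])[:,:,::-1]
im=cv2.resize(im,(800,308));cv2.imwrite('pics/w1.png',im)
E
```

```text
[0.50018299 0.12474289 0.31055375] [ 0.01 -0.01  1.65 -0.    1.5   0.32]
W [367.88591308 181.29944016] [352.08782636 150.71607647] [0.525 0.201 0.453]
S [313.3759244  180.61529763] [312.83399403 225.38279583] [0.106 0.72  0.742]
```

View pics/w1.png

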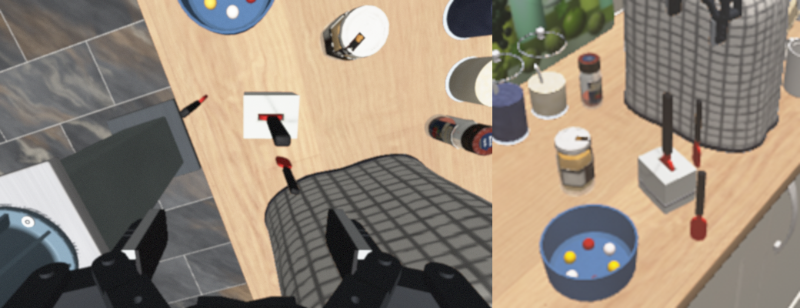

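Wrist view: the handle end is at about (367,182) in the full picture, against a predicted (368,181). I'll refine this with a handle centroid from two views.

```bash
python3 - <<'E'
from h import *
W=ctrl.camera('wrist');S=ctrl.camera('side');T=ctrl.camera('top');R={}
for n,c,(a,b,e,f) in(('W',W,(335,395,140,195)),('S',S,(300,326,175,226)),('T',T,(262,284,205,228))):
    h=cv2.cvtColor(c['pixels'],cv2.COLOR_RGB2HSV)
    m=np.zeros((400,640),np.uint8); m[e:f,a:b]=cv2.inRange(h,(0,0,0),(180,255,80))[e:f,a:b]
    N,l,st,ce=cv2.connectedComponentsWithStats(m); i=1+st[1:,4].argmax(); print(n,st[i],ce[i]); R[n]=(c,ce[i])
print(tri(*R['W'],*R['S'])); print(tri(*R['T'],*R['S']))
for n in R: print(n, proj(R[n][0],(.539,.131,.148)))
o=ctrl.get_obs();print(o['eef_pos'])
E
```

```text
W [350 148  30  39 733] [364.00818554 168.3165075 ]
S [300 180  26  41 275] [313.34909091 200.10545455]Traceback (most recent call last):
  File "<stdin>", line 6, in <module>
ValueError: attempt to get argmax of an empty sequence
```

```bash
python3 - <<'E'
from h import *
W=ctrl.camera('wrist');S=ctrl.camera('side')
w=(364.0,168.3);s=(313.3,200.1)
print(tri(W,w,S,s),onplane(W,*w,.148),onplane(S,*s,.148))
o=ctrl.get_obs()
from scipy.spatial.transform import Rotation as Ro
q=o['eef_rot'];M=Ro.from_quat([*q[1:],q[0]]).as_matrix()
print(o['eef_pos'],M.T@(np.array([.539,.131,.2])-o['eef_pos'])/.04)
E
```

```text
(array([0.54031351, 0.12605881, 0.14499824]), np.float64(0.0030397888333473268)) [0.53904199 0.12573089 0.148     ] [0.53910859 0.13023287 0.148     ]
[0.49991695 0.12427568 0.31159872] [0.45571901 0.87901963 2.79043097]
```

Emit:
carry_out(
  plan="0.2 0.45 0 0 0 0;0.2 0.45 0 0 0 0;0 0 0.4 0 0 0;0 0 0.6 0 0 0;0 0 0.7 0 0 0;0 0 0.7 0 0 0;0 0 0.6 0 0 0;0 0 0.4 0 0 0",
)

```text
time_s: 3.88
eef_pos: [0.5379, 0.1286, 0.1729]
eef_rot: [-0.001, 0.807, 0.591, -0.001]
wrist_force: [0.3, -0.4, 0.1]
opening: 1.0
grasp_force: 0.0
```

Emit:
carry_out(
  plan="0 0 0.3 0 0 0;0 0 0.3 0 0 0;0 0 0.12 0 0 0;0 0 0 0 0 0;0 0 0 0 0 0;0 0 0 0 0 0;0 0 0 0 0 0;0 0 0 0 0 0",
)

```text
time_s: 4.55
eef_pos: [0.5402, 0.129, 0.1474]
eef_rot: [0.0, 0.807, 0.591, 0.001]
wrist_force: [-0.3, 0.5, -0.9]
opening: 1.004
grasp_force: 0.0
```

```bash
python3 - <<'E'
from h import *
W=ctrl.camera('wrist');S=ctrl.camera('side')
im=np.hstack([cv2.resize(W['pixels'],(480,300)),cv2.resize(S['pixels'][150:270,250:370],(300,300))])[:,:,::-1]
cv2.imwrite('pics/w2.png',im); print(ctrl.get_obs()['eef_pos'],ctrl.get_obs()['wrist_force'])
E
```

```text
[0.53989243 0.12900276 0.14702885] [ 0.68916   -0.2754943 -0.0348697]
```

View pics/w2.png

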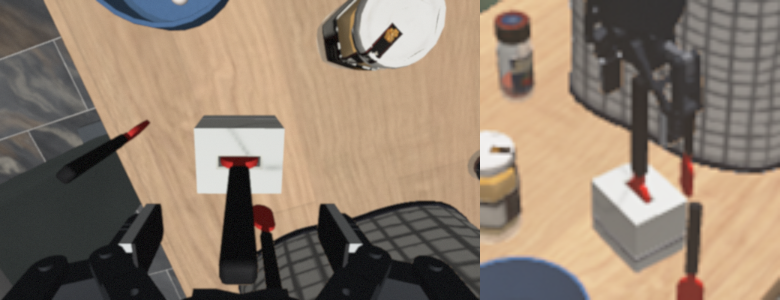

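The handle is centred between the pads (column ~239 of the left panel, with fingers at 160 and 320). Next I'll close the gripper.

Emit:
carry_out(
  plan="0 0 0 0 0 0;0 0 0 0 0 0;0 0 0 0 0 0;0 0 0 0 0 0;0 0 0 0 0 0;0 0 0 0 0 0;0 0 0 0 0 0;0 0 0 0 0 0",
  claw=1,
)

```text
time_s: 5.32
eef_pos: [0.5396, 0.129, 0.1466]
eef_rot: [0.0, 0.807, 0.591, 0.0]
wrist_force: [-0.6, -0.5, 1.2]
opening: 0.175
grasp_force: 58.3
```

Emit:
carry_out(
  plan="0 0 0 0 0 0;0 0 0 0 0 0;0 0 0 0 0 0;0 0 0 0 0 0;0 0 0 0 0 0;0 0 0 0 0 0;0 0 0 0 0 0;0 0 0 0 0 0",
)

```text
time_s: 5.98
eef_pos: [0.5396, 0.129, 0.1465]
eef_rot: [0.0, 0.807, 0.591, 0.0]
wrist_force: [-0.1, 0.5, 1.9]
opening: 0.179
grasp_force: 58.4
```

Emit:
carry_out(
  plan="0 0 -0.2 0 0 0;0 0 -0.3 0 0 0;0 0 -0.4 0 0 0;0 0 -0.4 0 0 0;0 0 -0.5 0 0 0;0 0 -0.5 0 0 0;0 0 -0.4 0 0 0;0 0 -0.3 0 0 0",
)

```text
time_s: 6.65
eef_pos: [0.5403, 0.129, 0.2696]
eef_rot: [0.001, 0.807, 0.591, 0.001]
wrist_force: [0.2, -0.5, 0.2]
opening: 0.176
grasp_force: 58.4
```

```bash
python3 - <<'E'
from h import *
from scipy.spatial.transform import Rotation as Ro
W=ctrl.camera('wrist');S=ctrl.camera('side');o=ctrl.get_obs()
im=np.hstack([cv2.resize(W['pixels'],(480,300)),cv2.resize(S['pixels'][130:250,250:370],(300,300))])[:,:,::-1]
cv2.imwrite('pics/w3.png',im)
q=o['eef_rot'];M=Ro.from_quat([*q[1:],q[0]]).as_matrix();p=o['eef_pos']
print(p,o['grasp_force'],'exp tip px S',proj(S,p+M[:,2]*.1325),'W',proj(W,p+M[:,2]*.1325))
print('to bowl centre, units',M.T@(np.array([.536,.315,p[2]])-p)/.04)
E
```

```text
[0.54101026 0.1290607  0.26980204] 58.421276807785034 exp tip px S [312.64876853 203.00271303] W [322.54602495 192.43856834]
to bowl centre, units [ 4.39343164e+00 -1.52375795e+00 -9.26956378e-05]
```

View pics/w3.png

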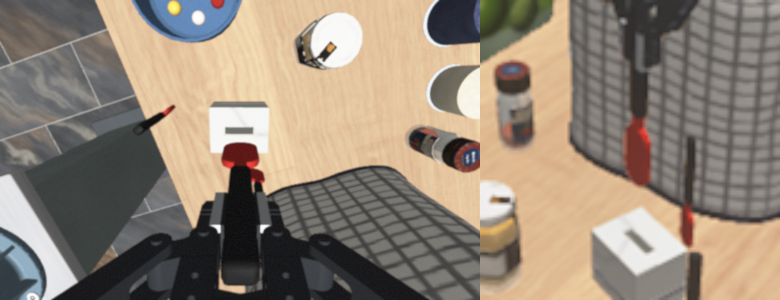

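The spoon is out of the stand and hanging straight. Its tip is at side (313,204), against an expected (312.6,203). Now over to the bowl.

Emit:
carry_out(
  plan="0.3 -0.1 0 0 0 0;0.6 -0.2 0 0 0 0;0.7 -0.24 0 0 0 0;0.8 -0.28 0 0 0 0;0.7 -0.24 0 0 0 0;0.6 -0.2 0 0 0 0;0.45 -0.16 0 0 0 0;0.24 -0.1 0 0 0 0",
)

```text
time_s: 7.42
eef_pos: [0.533, 0.3176, 0.2644]
eef_rot: [-0.001, 0.806, 0.592, -0.001]
wrist_force: [0.2, -0.4, 0.3]
opening: 0.179
grasp_force: 58.4
```

Emit:
carry_out(
  plan="0 0 0.2 0 0 0;0 0 0.3 0 0 0;0 0 0.3 0 0 0;0 0 0.3 0 0 0;0 0 0.3 0 0 0;0 0 0.3 0 0 0;0 0 0.2 0 0 0;0 0 0 0 0 0",
)

```text
time_s: 8.08
eef_pos: [0.5335, 0.3138, 0.1876]
eef_rot: [-0.001, 0.807, 0.59, -0.002]
wrist_force: [-0.4, -0.5, -1.1]
opening: 0.177
grasp_force: 58.4
```

```bash
python3 - <<'E'
from h import *
S=ctrl.camera('side');W=ctrl.camera('wrist')
im=np.hstack([cv2.resize(W['pixels'],(480,300)),cv2.resize(S['pixels'][190:310,200:320],(300,300))])[:,:,::-1]
cv2.imwrite('pics/w4.png',im); print(ctrl.get_obs()['eef_pos'],ctrl.get_obs()['q'].round(2))
E
```

```text
[0.53470667 0.31453155 0.19020744] [ 0.34  0.32  1.53 -0.    1.3   0.65]
```

View pics/w4.png

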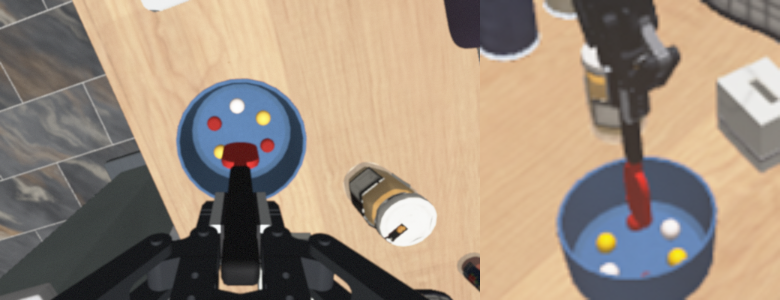

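The tip is over the centre of the bowl, with the beads around it in a ring. I'll lower it and start stirring with a slow ellipse.

Emit:
carry_out(
  plan="0 0 0.3 0 0 0;0 0 0.3 0 0 0;0 0 0.3 0 0 0;0 0 0.2 0 0 0;0 0 0 0 0 0;0.2 0 0 0 0 0;0.2 0 0 0 0 0;0.2 0 0 0 0 0",
)

```text
time_s: 8.85
eef_pos: [0.5428, 0.3388, 0.1474]
eef_rot: [0.0, 0.807, 0.591, 0.001]
wrist_force: [0.8, -0.1, -0.2]
opening: 0.179
grasp_force: 58.4
```

Emit:
carry_out(
  plan="-0.05 0.19 0 0 0 0;-0.13 0.16 0 0 0 0;-0.19 0.11 0 0 0 0;-0.23 0.04 0 0 0 0;-0.23 -0.04 0 0 0 0;-0.19 -0.11 0 0 0 0;-0.13 -0.16 0 0 0 0;-0.05 -0.19 0 0 0 0",
)

```text
time_s: 9.52
eef_pos: [0.5264, 0.2908, 0.1462]
eef_rot: [-0.0, 0.807, 0.59, -0.0]
wrist_force: [0.4, -0.8, -0.8]
opening: 0.173
grasp_force: 58.4
```

Emit:
carry_out(
  plan="0.05 -0.19 0 0 0 0;0.13 -0.16 0 0 0 0;0.19 -0.11 0 0 0 0;0.23 -0.04 0 0 0 0;0.23 0.04 0 0 0 0;0.19 0.11 0 0 0 0;0.13 0.16 0 0 0 0;0.05 0.19 0 0 0 0",
)

```text
time_s: 10.18
eef_pos: [0.5427, 0.3386, 0.1461]
eef_rot: [-0.0, 0.807, 0.591, -0.0]
wrist_force: [-0.3, -0.3, -0.5]
opening: 0.181
grasp_force: 58.4
```

```bash
cat > beads.py <<'E'
from h import *
def beads(c):
    C=np.array([.5365,.3165]); h=cv2.cvtColor(c['pixels'],cv2.COLOR_RGB2HSV)
    for nm,lo,hi in(('yel',(18,120,120),(35,255,255)),('red',(0,120,60),(8,255,255)),('wht',(0,0,150),(180,60,255))):
        m=cv2.inRange(h,lo,hi)
        for k in cv2.findContours(m,cv2.RETR_EXTERNAL,cv2.CHAIN_APPROX_NONE)[0]:
            M=k[:,0].mean(0);P=onplane(c,*M,.015)[:2]-C
            if len(k)>3 and np.hypot(*P)<.07: print(nm,M.round(),P.round(3),cv2.contourArea(k))
E
python3 - <<'E'
from beads import *
for n in('side','wrist'):
    c=ctrl.camera(n);print(n);beads(c)
o=ctrl.get_obs();print(o['eef_pos'],o['wrist_force'])
E
```

```text
side
red [253. 285.] [0.027 0.005] 123.5
red [272. 274.] [ 0.014 -0.047] 24.5
wht [279. 280.] [-0.01  -0.041] 39.5
wrist
yel [266. 232.] [-0.046  0.004] 288.5
yel [371. 213.] [ 0.041 -0.007] 295.5
red [357. 263.] [ 0.018 -0.046] 36.5
red [320. 207.] [0.003 0.01 ] 1209.5
red [278. 177.] [-0.02   0.044] 267.5
wht [371. 224.] [ 0.039 -0.016] 0.0
wht [366. 223.] [ 0.035 -0.014] 0.0
wht [378. 222.] [ 0.045 -0.016] 0.0
wht [398. 188.] [0.067 0.007] 0.0
wht [247. 177.] [-0.044  0.052] 7.5
wht [383. 173.] [0.059 0.022] 7.5
wht [311. 166.] [0.007 0.045] 383.0
[0.54355017 0.33733309 0.14615163] [-0.21190092 -0.51003177 -1.24128553]
```

Reds and yellows have moved about 22 mm, but the whites only about 10 mm. I'll do an edge-on sweep to shift the white near tool +x.

Emit:
carry_out(
  plan="0 0.25 0 0 0 0;0 0.25 0 0 0 0;0.25 0 0 0 0 0;0 -0.2 0 0 0 0;0 -0.2 0 0 0 0;0 -0.2 0 0 0 0;0 -0.2 0 0 0 0;0 -0.2 0 0 0 0",
)

```text
time_s: 10.95
eef_pos: [0.527, 0.3526, 0.1481]
eef_rot: [0.002, 0.807, 0.591, 0.002]
wrist_force: [5.4, -6.1, 5.8]
opening: 0.178
grasp_force: 60.0
```

Emit:
carry_out(
  plan="-0.25 0 0 0 0 0;-0.2 0.1 0 0 0 0;-0.2 0.2 0 0 0 0;-0.2 0.2 0 0 0 0;0 0 0 0 0 0;0 0 0 0 0 0;0 0 0 0 0 0;0 0 0 0 0 0",
)

```text
time_s: 11.62
eef_pos: [0.5347, 0.3149, 0.1463]
eef_rot: [-0.0, 0.807, 0.591, -0.0]
wrist_force: [0.5, -0.5, -0.6]
opening: 0.175
grasp_force: 58.6
```

```bash
python3 - <<'E'
from beads import *
for n in('side','wrist'):
    c=ctrl.camera(n);print(n);beads(c)
im=np.hstack([cv2.resize(c['pixels'][100:350,160:480],(480,375)),np.zeros((375,1,3),np.uint8)])[:,:,::-1]
cv2.imwrite('pics/w5.png',im)
o=ctrl.get_obs();print(o['eef_pos'],o['wrist_force'])
E
```

```text
side
yel [251. 279.] [ 0.042 -0.006] 32.5
red [272. 274.] [ 0.014 -0.047] 24.5
red [264. 279.] [ 0.019 -0.023] 118.5
wht [279. 280.] [-0.011 -0.04 ] 40.5
wht [253. 276.] [ 0.046 -0.016] 0.0
wrist
yel [267. 203.] [-0.046  0.004] 299.0
yel [375. 184.] [ 0.041 -0.007] 316.5
red [356. 239.] [ 0.013 -0.048] 232.5
red [320. 210.] [-0.007 -0.015] 1166.0
red [276. 157.] [-0.026  0.036] 281.0
wht [269. 213.] [-0.048 -0.004] 3.5
wht [378. 193.] [ 0.041 -0.015] 1.5
wht [315. 133.] [0.007 0.045] 443.5
wht [321. 183.] [0.001 0.007] 343.0
[0.53452813 0.31508799 0.14636179] [-0.22151107 -0.54971572 -1.08087403]
```

View pics/w5.png

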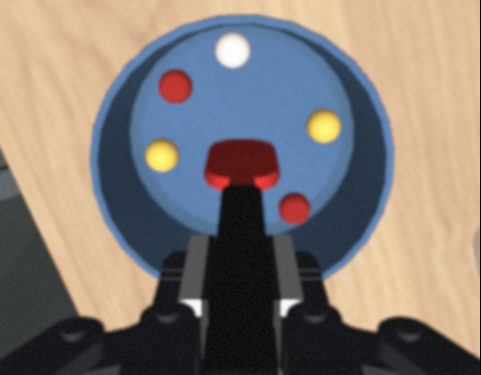

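The white bead stayed where it was because the blade slid past it. I'll turn the blade a quarter so it lies radially, then sweep sideways into the white bead.

Emit:
carry_out(
  plan="0 0 0 0 0 -1;0 0 0 0 0 -1;0 0 0 0 0 -1;0 0 0 0 0 -1;0 0 0 0 0 -1;0 0 0 0 0 -1;0 0 0 0 0 -1;0 0 0 0 0 -1",
)

```text
time_s: 12.38
eef_pos: [0.5345, 0.3152, 0.1464]
eef_rot: [-0.0, 0.511, 0.86, -0.0]
wrist_force: [0.4, 0.6, -1.1]
opening: 0.176
grasp_force: 58.6
```

Emit:
carry_out(
  plan="0 0 0 0 0 -1;0 0 0 0 0 -1;0 0 0 0 0 -1;0 0 0 0 0 -1;0 0 0 0 0 -1;0 0 0 0 0 -1;0 0 0 0 0 -1;0 0 0 0 0 -1",
)

```text
time_s: 13.05
eef_pos: [0.5345, 0.3152, 0.1464]
eef_rot: [-0.0, 0.136, 0.991, 0.0]
wrist_force: [-0.0, 0.2, -0.4]
opening: 0.178
grasp_force: 58.6
```

Emit:
carry_out(
  plan="-0.3 0.1 0 0 0 0;-0.3 0.2 0 0 0 0;0 0.3 0 0 0 0;0.2 0 0 0 0 0;0.2 0 0 0 0 0;0.2 0 0 0 0 0;0.2 0 0 0 0 0;0.2 0 0 0 0 0",
)

```text
time_s: 13.72
eef_pos: [0.5242, 0.3425, 0.1464]
eef_rot: [-0.0, 0.138, 0.99, -0.0]
wrist_force: [-0.3, -0.4, 0.5]
opening: 0.178
grasp_force: 58.5
```

Emit:
carry_out(
  plan="0 -0.3 0 0 0 0;-0.2 -0.3 0 0 0 0;-0.2 0 0 0 0 0;0 0 0 0 0 0;0 0 0 0 0 0;0 0 0 0 0 0;0 0 0 0 0 0;0 0 0 0 0 0",
)

```text
time_s: 14.38
eef_pos: [0.5346, 0.3149, 0.1463]
eef_rot: [-0.0, 0.138, 0.99, -0.0]
wrist_force: [0.1, -0.2, -1.4]
opening: 0.175
grasp_force: 58.7
```

```bash
python3 - <<'E'
from beads import *
for n in('side','wrist'):
    c=ctrl.camera(n);print(n);beads(c)
    if n=='side': s=cv2.resize(c['pixels'][230:320,210:310],(400,360))
im=np.hstack([cv2.resize(c['pixels'],(400,250))]); im=np.vstack([im,s])[:,:,::-1][:600]
cv2.imwrite('pics/w6.png',im)
o=ctrl.get_obs();print(o['eef_pos'],o['eef_rot'],o['q'].round(2))
E
```

```text
side
yel [251. 279.] [ 0.041 -0.006] 35.5
red [264. 278.] [ 0.019 -0.026] 262.5
wht [279. 280.] [-0.01  -0.041] 39.5
wht [252. 275.] [ 0.047 -0.016] 0.0
wrist
yel [337. 244.] [ 0.043 -0.   ] 7.5
yel [311. 139.] [-0.046  0.004] 342.5
red [272. 227.] [ 0.013 -0.047] 238.5
red [321. 210.] [ 0.011 -0.005] 1174.5
red [359. 152.] [-0.026  0.036] 282.5
wht [269. 198.] [-0.011 -0.042] 341.0
wht [380. 191.] [0.008 0.045] 368.0
wht [388. 134.] [-0.033  0.061] 0.0
wht [382. 130.] [-0.038  0.057] 0.0
wht [281. 116.] [-0.068 -0.013] 0.0
[0.53455196 0.31498338 0.14637859] [-1.07577351e-04  1.38255442e-01  9.90396598e-01 -1.82851174e-05] [ 0.34  0.36  1.56  0.    1.22 -0.95]
```

View pics/w6.png

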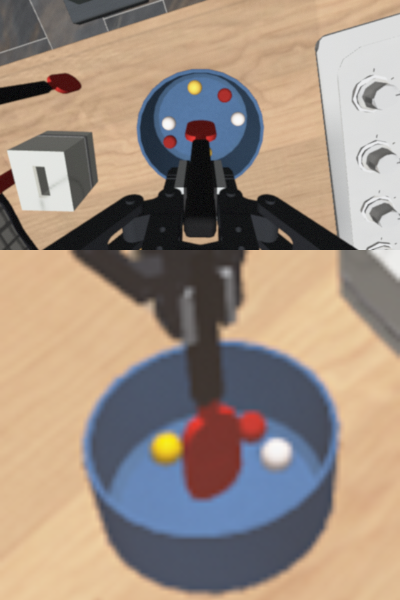

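The white bead is at about (0.008, 0.045) and unmoved. The blade's rounded tip was too high and too short to reach it, so I'll go about 5 mm deeper and farther out.

Emit:
carry_out(
  plan="0 0 0.12 0 0 0;-0.3 0.2 0 0 0 0;-0.2 0.3 0 0 0 0;0 0.3 0 0 0 0;0.25 0 0 0 0 0;0.25 0 0 0 0 0;0.25 0 0 0 0 0;0.25 0 0 0 0 0",
)

```text
time_s: 15.15
eef_pos: [0.5235, 0.3504, 0.1419]
eef_rot: [0.001, 0.138, 0.99, -0.001]
wrist_force: [3.2, -3.5, 2.7]
opening: 0.176
grasp_force: 59.0
```

Emit:
carry_out(
  plan="0 -0.2 0 0 0 0;-0.2 -0.3 0 0 0 0;-0.3 -0.3 0 0 0 0;0 0 0 0 0 0;0 0 0 0 0 0;0 0 0 0 0 0;0 0 0 0 0 0;0 0 0 0 0 0",
)

```text
time_s: 15.82
eef_pos: [0.5344, 0.315, 0.1416]
eef_rot: [-0.0, 0.138, 0.99, 0.0]
wrist_force: [-0.1, 0.3, -0.5]
opening: 0.177
grasp_force: 58.8
```

```bash
python3 - <<'E'
from beads import *
c=ctrl.camera('wrist');beads(c)
o=ctrl.get_obs();print(o['eef_pos'],o['wrist_force'])
E
```

```text
yel [336. 246.] [ 0.042 -0.001] 26.0
yel [311. 141.] [-0.046  0.004] 358.5
red [270. 229.] [ 0.013 -0.048] 253.5
red [319. 219.] [ 0.016 -0.007] 1007.0
red [358. 152.] [-0.028  0.036] 299.5
wht [268. 200.] [-0.011 -0.042] 350.5
wht [372. 170.] [-0.011  0.042] 396.5
wht [390. 136.] [-0.033  0.061] 0.0
wht [383. 130.] [-0.039  0.057] 0.0
wht [279. 118.] [-0.068 -0.014] 0.0
wht [353. 115.] [-0.055  0.038] 0.0
wht [326. 110.] [-0.064  0.021] 0.0
wht [316. 110.] [-0.066  0.013] 0.0
[0.53442268 0.31505328 0.14159063] [-0.17875586 -0.72829704 -0.61727641]
```

White A has now moved about 18 mm from its start, which is marginal. I'll sweep the other white too so all three are clear.

Emit:
carry_out(
  plan="0.3 -0.2 0 0 0 0;0.2 -0.3 0 0 0 0;0 -0.3 0 0 0 0;-0.25 0 0 0 0 0;-0.25 0 0 0 0 0;-0.25 0.05 0 0 0 0;-0.25 0.15 0 0 0 0;-0.25 0.2 0 0 0 0",
)

```text
time_s: 16.53
eef_pos: [0.5614, 0.2907, 0.1419]
eef_rot: [0.0, 0.139, 0.99, 0.0]
wrist_force: [-0.8, -0.2, 2.2]
opening: 0.18
grasp_force: 59.0
```

Emit:
carry_out(
  plan="0.25 0.1 0 0 0 0;0.25 0.15 0 0 0 0;0.25 0.15 0 0 0 0;0 0 0 0 0 0;0 0 0 0 0 0;0 0 0 0 0 0;0 0 0 0 0 0;0 0 0 0 0 0",
)

```text
time_s: 17.2
eef_pos: [0.5348, 0.3146, 0.1418]
eef_rot: [0.0, 0.139, 0.99, 0.0]
wrist_force: [0.6, -0.4, -1.0]
opening: 0.175
grasp_force: 58.8
```

```bash
python3 - <<'E'
from beads import *
c=ctrl.camera('wrist');beads(c)
c=ctrl.camera('side');beads(c)
o=ctrl.get_obs();print(o['eef_pos'],o['wrist_force'])
E
```

```text
yel [354. 242.] [0.044 0.014] 293.5
yel [311. 140.] [-0.046  0.004] 361.5
red [337. 251.] [ 0.047 -0.002] 71.0
red [320. 219.] [ 0.016 -0.007] 1013.0
red [359. 151.] [-0.028  0.036] 304.5
wht [358. 203.] [0.012 0.025] 365.0
wht [372. 170.] [-0.011  0.042] 398.5
wht [388. 132.] [-0.035  0.06 ] 0.0
yel [244. 284.] [0.045 0.014] 35.0
red [249. 279.] [ 0.046 -0.005] 25.0
red [261. 278.] [ 0.025 -0.021] 209.0
wht [251. 295.] [0.012 0.026] 47.0
[0.53488705 0.31450402 0.14174851] [ 0.16233561  0.39590035 -0.39891979]
```

The second white moved over 50 mm, and one yellow and one red have moved more than 20 mm. Next I'll lift straight up, turning back so the lean can happen in the arm's plane.

Emit:
carry_out(
  plan="0 0 -0.2 0 0 0;0 0 -0.3 0 0 0.9;0 0 -0.4 0 0 0.9;0 0 -0.5 0 0 0.9;0 0 -0.6 0 0 0.9;0 0 -0.6 0 0 0.9;0 0 -0.5 0 0 0.9;0 0 -0.3 0 0 0.9",
)

```text
time_s: 17.97
eef_pos: [0.5357, 0.315, 0.2816]
eef_rot: [0.002, 0.441, 0.898, 0.002]
wrist_force: [0.4, -0.4, -1.2]
opening: 0.176
grasp_force: 58.7
```

Emit:
carry_out(
  plan="0 -0.2 0 -0.6 0 0;0 -0.26 0 -0.8 0 0;0 -0.26 0 -0.8 0 0;0 -0.26 0 -0.8 0 0;0 -0.26 0 -0.8 0 0;0 -0.26 0 -0.8 0 0;0 -0.26 0 -0.8 0 0;0 -0.26 0 -0.8 0 0",
)

```text
time_s: 18.63
eef_pos: [0.4742, 0.2672, 0.2577]
eef_rot: [0.136, 0.417, 0.855, 0.276]
wrist_force: [-0.2, 0.6, -0.3]
opening: 0.184
grasp_force: 58.8
```

Emit:
carry_out(
  plan="0 -0.26 0 -0.8 0 0;0 -0.26 0 -0.8 0 0;0 0 0 0 0 0;0 0 0 0 0 0;0 0 0 0 0 0;0 0 0 0 0 0;0 0 0 0 0 0;0 0 0 0 0 0",
)

```text
time_s: 19.3
eef_pos: [0.4623, 0.2579, 0.245]
eef_rot: [0.167, 0.405, 0.831, 0.342]
wrist_force: [-0.7, -0.0, -0.3]
opening: 0.174
grasp_force: 58.8
```

```bash
python3 - <<'E'
from beads import *
from scipy.spatial.transform import Rotation as Ro
S=ctrl.camera('side');T=ctrl.camera('top');W=ctrl.camera('wrist');o=ctrl.get_obs();q=o['eef_rot'];M=Ro.from_quat([*q[1:],q[0]]).as_matrix()
tip=o['eef_pos']+.1325*M[:,2];print('tip',tip,'from bowl',np.hypot(*(tip[:2]-[.536,.315])),'tilt',np.degrees(np.arccos(-M[2,2])),o['grasp_force'],o['time_s'],np.abs(o['dq']).max(),'S px',proj(S,tip))
beads(S);print('T');beads(T);print('W');beads(W)
im=np.vstack([S['pixels'][170:320,160:360],T['pixels'][150:300,150:350]])[:,:,::-1]
cv2.imwrite('pics/w7.png',cv2.resize(im,(400,600)))
E
```

```text
tip [0.53493518 0.31512321 0.1497151 ] from bowl 0.0010719252375545666 tilt 44.67661231284664 58.811747431755066 19.45 0.01141140056430189 S px [259.65836195 246.48133356]
yel [244. 284.] [0.045 0.014] 35.0
red [249. 279.] [ 0.046 -0.005] 25.0
wht [251. 295.] [0.012 0.026] 47.0
T
yel [210. 237.] [-0.042 -0.001] 0.0
yel [205. 206.] [0.046 0.016] 18.0
red [196. 231.] [-0.026  0.037] 14.5
red [202. 223.] [-0.004  0.023] 71.0
red [212. 205.] [ 0.047 -0.003] 13.0
wht [194. 225.] [-0.01   0.045] 29.0
wht [202. 215.] [0.019 0.024] 2.0
wht [220. 200.] [ 0.062 -0.027] 0.0
W
yel [266. 176.] [0.044 0.014] 134.5
yel [205. 144.] [-0.04   0.004] 38.5
red [260. 192.] [ 0.046 -0.006] 102.5
red [229. 125.] [-0.028  0.035] 145.5
wht [252. 153.] [0.012 0.025] 195.5
wht [202. 144.] [-0.043  0.003] 2.0
wht [244. 128.] [-0.011  0.043] 207.5
```

View pics/w7.png

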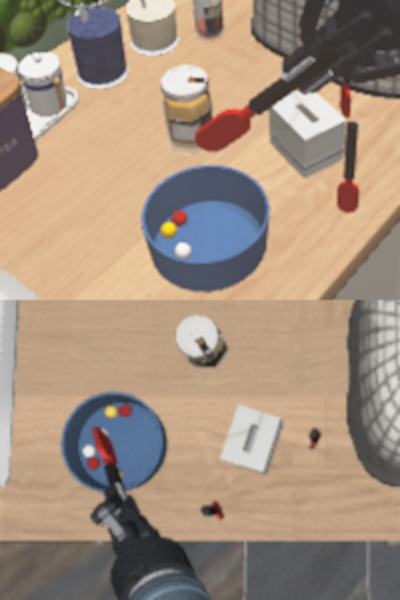

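The spoon leans at 44.7° with its tip at z = 0.15 over the middle of the bowl. The blade is bare, all six beads are in the bowl, and the jar and stand are undisturbed. Handing in.

```bash
python3 -c "
from bench import ctrl
print(ctrl.hand_in())"
```

```text
the job is handed in; nothing more can be done
None
```

I handed the job in (no verdict came back): I stirred the beads until at least one of each colour had clearly moved, and the spoon is held at about 45° with its tip roughly 8.5 cm above the rim and over the bowl, its blade bare, all six beads in the bowl, and the arm never went near the jar or the mug.

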